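# Nip up the grinder's bearing lock ring with a pin spanner

## Task

The bearing lock ring on top of the wet grinder's drive base has worked loose: pick up the two-pin spanner from the rubber mat, get both prongs fully home in the ring's two holes, and turn the ring clockwise (seen from above) until it pulls up firm and just begins to drag the copper-coloured spring washer beneath it, then stop without forcing it any further. Be gentle: rest the prongs lightly on the ring while finding the holes and do not lean on the spanner. Then ease the load off, lift the spanner straight out and lay it back flat on the rubber mat, prongs down, leaving everything else on the counter where it is.

Things in the scene. Friction and masses are not known exactly. Their poses are not given: they have to be found in the camera images.
- grinder_base: the wet grinder's drive base, fixed: white plastic box 280 mm along its x, 250 mm along its y, top 115 mm above the counter, x pointing away from the robot within 0.3 rad. Origin at the middle of its underside. A round aluminium bearing housing (radius 58 mm at its foot, 38 mm higher up) rises from its middle to 145 mm; on it lie the copper-coloured washer (2.5 mm), then the lock ring
- ring_face (a point): centre of the top face of the bright steel lock ring, on the base's axis, 157.5 mm above the counter; axes are the base's (z up) and do not turn with the ring. Ring: 56 mm outside diameter, 10 mm thick, two round through holes 8.8 mm in diameter, opposite each other on a circle of 19 mm radius. Loose, it turns against a steady 0.15 N m, so prongs sliding on it lightly do not drag it round
- hole_arc (a point): point on the ring's top face, 19 mm from its axis along the base's +y; fixed to the base, only the zero mark for the hole bearing. The line through the two holes is not measured and differs each time: at the start it lies from 0.35 rad clockwise to 0.8 rad anticlockwise (from above) of the base's y axis. Prongs sliding round lightly on the face drop in when over the holes (within about 1.4 mm)
- spindle_top (a point): top of the steel spindle, 15 mm in diameter, that stands fixed through the ring's centre, up to 44 mm above the ring's face (the last 10 mm a 10.5 mm square); the spanner's fork straddles it
- washer_split (a point): point at the split, on the outer rim (radius 32.5 mm) of the spring washer under the ring; the split faces the base's -x within 0.4 rad. After 0.35 to 0.75 rad of turning (not known beforehand) the ring pulls up on the washer: resistance about the ring's axis jumps to 0.9 N m and both turn together. Some 0.15 rad further is overtightening. Its place does not tell when that comes
- spanner_grip (a point): two-pin spanner, 0.15 to 0.3 kg: centre of its blue plastic grip, a bar 98 mm long, 22 mm wide and 20 mm high with rounded edges, half-way up (10 mm above its underside). x points along the spanner from grip to head, z up when the prongs point down (as it lies). Steel fork head 53 mm wide, 6 mm thick, 8 mm clear above the grip's underside; fork open to +x, 25 mm wide inside
- spanner: the whole spanner; origin on its underside straight below spanner_grip, same axes
- spanner_prongs (a point): point of the spanner midway between the tips of its two prongs, 92 mm from the grip centre along x and 10 mm below it. The prongs are 6 mm pins, tapered at the tip, 8 mm long, 19 mm to either side of this point along the spanner's y. Fully home, the fork's underside rests on the ring's face and this point is 8 mm below it
- mat_top (a point): centre of the top of the fixed black rubber mat on which the spanner lies, 200 mm along its x, 150 mm along its y, its top 3 mm above the counter
- drum: bystander: the grinder's open stainless steel drum, 208 mm across, 130 mm high; origin at its underside
- roller_stones: bystander: two conical stone rollers on a steel yoke, 150 mm long, 75 mm high; origin at its underside
- extension_box: bystander: grey plastic extension box with toggle switches, 250 x 85 x 42 mm (toggles to 58 mm); origin at its underside
- screw_box: bystander: clear plastic screw box with a green lid, 160 x 110 x 45 mm; origin at its underside
- hammer: bystander: hammer, 260 mm long, about 26 mm high; origin at its underside
- screwdriver: bystander: wooden-handled screwdriver, 200 mm long, 26 mm high; origin at its underside
- spring_clamp: bystander: red spring clamp lying on its side, 145 mm long, 26 mm high; origin at its underside
Not all that is in view belongs to the job. Leave any green look-alike of the spanner alone.

How it is judged (in metres and radians):
On the way, in this order (a step that is already met when the one before it is completed fails the run):
1. both prongs are in the ring's holes (z of spanner_prongs in the frame of ring_face below -0.005 m and horizontal distance between spanner_prongs and ring_face below 0.004 m and angle between spanner_grip's own z axis and vertical below 0.15 rad), for 0.2 s.
2. with the prongs still in, the ring has pulled up firm and begun to drag the washer (its split moved over 0.8 mm) (z of spanner_prongs in the frame of ring_face below -0.005 m and horizontal distance between spanner_prongs and ring_face below 0.004 m and distance of washer_split from where it was at the start of the episode above 0.0008 m), for 0.2 s.
At the end, for the whole second after the job is handed in: the ring is firm (washer split dragged 0.8 to 5 mm from where it was) and the spanner lies still on the rubber mat, prongs down and flat, the centre of its grip over the mat and within 5 mm of its resting height (distance of washer_split from where it was at the start of the episode above 0.0008 m and x of spanner_grip in the frame of mat_top between -0.095 and 0.095 m and y of spanner_grip in the frame of mat_top between -0.07 and 0.07 m and z of spanner_grip in the frame of mat_top below 0.015 m and angle between spanner_grip's own z axis and vertical below 0.15 rad and linear speed of spanner below 0.02 m/s); the robot touches nothing.
It fails at once if the ring is forced on after it is firm: the washer's split dragged more than 5 mm (distance of washer_split from where it was at the start of the episode above 0.005 m).
It fails at once if the spanner presses, knocks or drags hard on the ring or spindle while its prongs are not in the holes: over 35 N between spanner and grinder (z of spanner_prongs in the frame of ring_face above -0.003 m and contact force between spanner and grinder_base above 35 N).
It fails at once if the spanner is leaned on or wrenched: over 90 N in all between its prongs and the grinder (turning at firm takes about 50 N) (contact force between spanner and grinder_base above 90 N).
It fails at once if a bystander (drum, roller stones, extension box, screw box, hammer, screwdriver, clamp) is shifted by more than 20 mm (distance of any of drum, roller_stones, extension_box, screw_box, hammer, screwdriver, spring_clamp from where it was at the start of the episode above 0.02 m).
It also fails if it takes over 72 s, if anything falls off the work surface, if the arm or the gripper's body presses on something with over 40 N, if the wrist force passes 120 N, or if a joint passes its speed limit or range.

## Robot

A 6-joint arm with a two-finger parallel gripper is mounted at the origin on the work surface. World frame = base frame: x ahead of the robot, y to its left, z up, the work surface at z = 0. Lengths are in mm, angles in rad, forces in N, time in s.
With the tool pointing down it reaches from about 350 to 975 mm from the base axis. Payload 7.1 kg.
Tool frame: the origin (TCP) lies on the front face of the gripper's body, between the roots of the fingers; the fingertips stand 80 mm ahead of it and the grasp point (between the pads) lies 61 mm ahead of it (env.tips_ahead is the distance from the TCP to the fingertips, in mm); z points along the fingers, y is the direction in which the jaws open and shut (so a half turn about z gives the same grasp; the last joint's range is limited). The gripper opens to 88 mm and grips with 3 to 60 N. Pads are 20 mm wide; open, the fingers measure 115 mm over their backs; the gripper's body (75 mm by 178 mm) begins 61 mm behind the grasp point.
Start: joints at [1.228, 0.423, 1.63, -0, 1.089, -0.019], TCP at [198.825, 592.515, 302.675] pointing down, gripper open.
Joint ranges: [-3, 3], [-0.9, 2.11], [0.09, 2.58], [-1.31, 4.45], [0.11, 2.69], [-2.54, 2.54]. Speed limits (rad/s): [2.39, 2.39, 3.01, 3.14, 3.14, 3.14].

## Interface

Orientations are given as a unit quaternion [x, y, z, w].
In Python, from station import env, set_gripper, viewer, workorder gives the robot as it stands. Calls block until the motion is done:
- env.reach(position, orientation): joint-space move of the TCP to a pose.
- env.move_l(position, rot=None, rate=150, f_stop=None): straight line of the TCP; rot=None keeps the orientation; rate is the mean speed in mm/s. With f_stop (N) it stops when the force on the tool has changed by that much, and returns True; else False.
- env.move_joints(angles): joint-space move.
- set_gripper(opening): finger opening in mm; the grip force is fixed at half the most; returns when the fingers have stopped.
- env.hold(seconds).
- env.ik(position, orientation): joint angles nearest the present ones, or None.
- env.read_state(): the state.
- viewer.camera(name): name is "scene" or "top" or "wrist"; returns the picture (384x512x3 uint8, blue, green, red); there is no depth.
- viewer.camera_params(name): a dict with "fx", "fy", "cx", "cy" (pixels), "dist" ([k1, k2, p1, p2, k3] as OpenCV has them; the pictures are not rectified), "pose" (4x4, takes a point from camera to world coordinates); the wrist camera has in their place "tool_from_camera" (4x4, takes a point from camera to tool coordinates, whose origin is the TCP and whose axes are the flange's). Camera axes: x right, y up, looking along -z (the intrinsics and any distortion apply to the point x, -y, -z); pixel columns grow to the right and rows downward; lengths in mm; the calibration is good to about 2 mm. A picture is of the moment at which its call begins: read the wrist's pose just before it. camera_params takes no time and is no camera call.
A pose or a line that the arm cannot do raises env.IKError and nothing moves.
- workorder.sign_off(): hands the job in, once; it reports no verdict.
The state is a dict: "time_s": time; "qpos": joint angles; "dq": joint speeds; "tau": joint torques, N m; "tool_pos": TCP position; "orientation": TCP orientation; "force": force on the tool from outside, world axes, zero at the start; "wrist_torque": the same for the moment, N m; "width": finger opening in mm.
Only numpy, scipy, OpenCV 4.12 (cv2) and the standard library are available. Lean on these libraries where they do the work, as an engineer would, in place of code of your own. Each camera call takes 0.05 s, during which the arm holds its last target.

## Working session

There is one attempt and no reset: what is moved stays moved. The work goes in short steps, each a Python script; the robot and the scene stay as the last script left them, time stands still between calls to the robot, and variables do not carry over. Pictures are saved under pics/ and viewed, and the job is handed in when it is done.

```bash
ls; mkdir -p pics
python3 - <<'E'
from station import env, set_gripper, viewer, workorder
import cv2, numpy as np
np.set_printoptions(precision=4,suppress=True)
for n in ["scene","top","wrist"]:
    im=viewer.camera(n); cv2.imwrite(f"pics/{n}0.png",im)
    print(n,viewer.camera_params(n))
s=env.read_state(); print(s)
E
```

```text
pics
scene {'fx': 364.2782190709298, 'fy': 364.2782190709298, 'cx': 261.2028692922073, 'cy': 193.88027500921916, 'dist': array([-0.0287,  0.    ,  0.    ,  0.    ,  0.    ]), 'pose': array([[  -0.3198,   -0.6993,    0.6393, 1441.7207],
       [   0.9475,   -0.2409,    0.2105,  295.6036],
       [   0.0068,    0.6731,    0.7396, 1197.0633],
       [   0.    ,    0.    ,    0.    ,    1.    ]])}
top {'fx': 454.35321293159114, 'fy': 454.35321293159114, 'cx': 255.9423764971303, 'cy': 192.0094222687956, 'dist': array([-0.1351,  0.    ,  0.    ,  0.    ,  0.    ]), 'pose': array([[  -0.0257,    0.9872,   -0.1574,  329.7737],
       [  -0.9996,   -0.027 ,   -0.0062,   21.6276],
       [  -0.0103,    0.1572,    0.9875, 1494.5714],
       [   0.    ,    0.    ,    0.    ,    1.    ]])}
wrist {'fx': 273.85803584158765, 'fy': 273.85803584158765, 'cx': 252.53060848016432, 'cy': 192.11247427966893, 'dist': array([-0.0628,  0.    ,  0.    ,  0.    ,  0.    ]), 'tool_from_camera': array([[ -0.0003,   0.961 ,   0.2766,  74.7737],
       [  1.    ,   0.0004,  -0.0003,   0.5278],
       [ -0.0004,   0.2766,  -0.961 , -82.5987],
       [  0.    ,   0.    ,   0.    ,   1.    ]])}
{'time_s': 0.15, 'qpos': array([ 1.228 ,  0.4237,  1.6305,  0.    ,  1.0886, -0.019 ]), 'dq': array([ 0.0003, -0.0033, -0.0058,  0.0013,  0.0005,  0.0017]), 'tau': array([ -0.0006, -54.4983, -27.3918,   0.0644,   0.0205,  -0.0001]), 'tool_pos': array([198.7285, 592.2254, 302.0712]), 'orientation': array([ 0.1612,  0.9869, -0.0006, -0.0001]), 'force': array([-0.1024,  0.2261, -0.4389]), 'wrist_torque': array([ 0.0505, -0.0279,  0.0049]), 'width': 88.06019534855145}
```

View pics/top0.png

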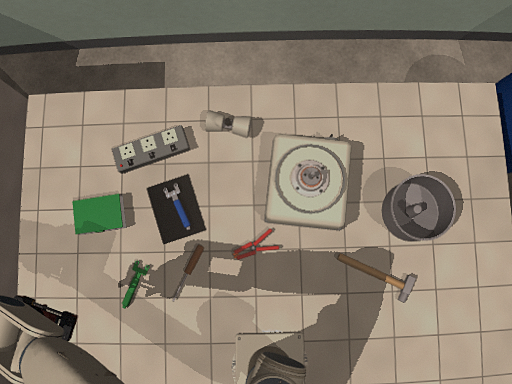

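View pics/scene0.png

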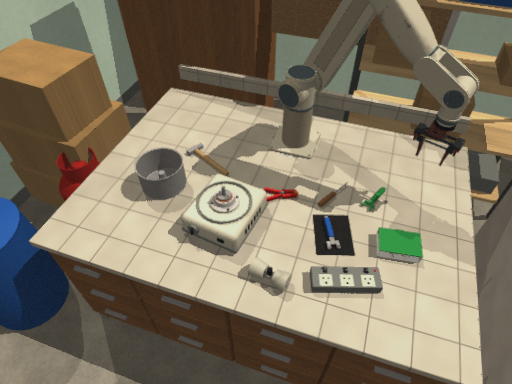

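View pics/wrist0.png

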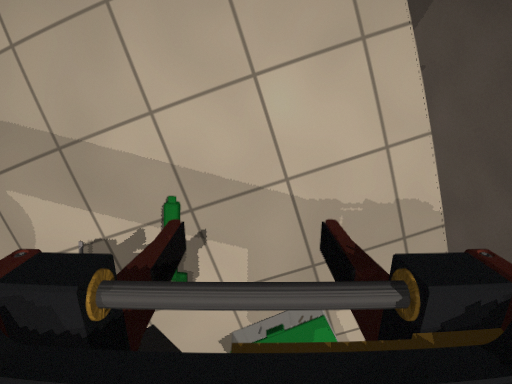

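The top view shows the mat at about (176,208), the spanner grip at about (181,216) with its head at about (171,190), and the base at about (310,180). The green look-alike is at (135,285).

```bash
cat > h.py <<'E'
from station import env, set_gripper, viewer, workorder
import cv2, numpy as np
from scipy.spatial.transform import Rotation as R
np.set_printoptions(precision=3,suppress=True)
def K(p): return np.array([[p['fx'],0,p['cx']],[0,p['fy'],p['cy']],[0,0,1.]])
def campose(name,st=None):
    p=viewer.camera_params(name)
    if name!='wrist': return p,p['pose']
    T=np.eye(4);T[:3,:3]=R.from_quat(st['orientation']).as_matrix();T[:3,3]=st['tool_pos']
    return p,T@p['tool_from_camera']
def pix2w(name,px,z,st=None):
    p,T=campose(name,st); px=np.atleast_2d(np.array(px,float))
    u=cv2.undistortPoints(px[:,None],K(p),np.array(p['dist']))[:,0]
    d=np.c_[u[:,0],-u[:,1],-np.ones(len(u))]@T[:3,:3].T
    z=np.broadcast_to(z,len(u)); t=(z-T[2,3])/d[:,2]
    return T[:3,3]+d*t[:,None]
def w2pix(name,P,st=None):
    p,T=campose(name,st); P=np.atleast_2d(np.array(P,float))
    c=(P-T[:3,3])@T[:3,:3]; c=c*[1,-1,-1]
    return cv2.projectPoints(c[:,None],np.zeros(3),np.zeros(3),K(p),np.array(p['dist']))[0][:,0]
def snap(name,fn,crop=None,scale=1):
    st=env.read_state(); im=viewer.camera(name); cv2.imwrite(f'pics/{fn}_raw.png',im)
    np.savez(f'pics/{fn}.npz',tool_pos=st['tool_pos'],orientation=st['orientation'])
    if crop: im=im[crop[1]:crop[3],crop[0]:crop[2]]
    if scale!=1: im=cv2.resize(im,None,fx=scale,fy=scale,interpolation=cv2.INTER_CUBIC)
    cv2.imwrite(f'pics/{fn}.png',im); return st,im
def down(yaw):
    # tool z down, tool x at world angle yaw
    c,s=np.cos(yaw),np.sin(yaw)
    return R.from_matrix(np.array([[c,s,0],[s,-c,0],[0,0,-1.]])).as_quat()
E
python3 - <<'E'
from h import *
st=env.read_state()
print(R.from_quat(st['orientation']).as_matrix())
print(pix2w('top',[[176,208],[147,183],[190,175],[206,233],[164,243]],3))
print('spanner',pix2w('top',[[181,216],[171,190]],13))
print('ring',pix2w('top',[[312,177]],157.5))
print('base',pix2w('top',[[275,135],[350,140],[345,229],[265,221]],115))
im=cv2.imread('pics/top0.png'); cv2.imwrite('pics/c1.png',cv2.resize(im[110:250,110:370],None,fx=3,fy=3,interpolation=cv2.INTER_CUBIC))
E
```

```text
[[-0.948  0.318 -0.   ]
 [ 0.318  0.948 -0.001]
 [ 0.    -0.001 -1.   ]]
[[520.928 298.144   3.   ]
 [608.27  397.177   3.   ]
 [631.407 250.917   3.   ]
 [435.489 198.682   3.   ]
 [405.629 338.295   3.   ]]
spanner [[492.674 279.659  13.   ]
 [580.399 313.182  13.   ]]
ring [[ 583.856 -139.246  157.5  ]]
base [[ 729.436  -34.32   115.   ]
 [ 707.384 -270.167  115.   ]
 [ 428.131 -238.186  115.   ]
 [ 459.549    4.948  115.   ]]
```

View pics/c1.png

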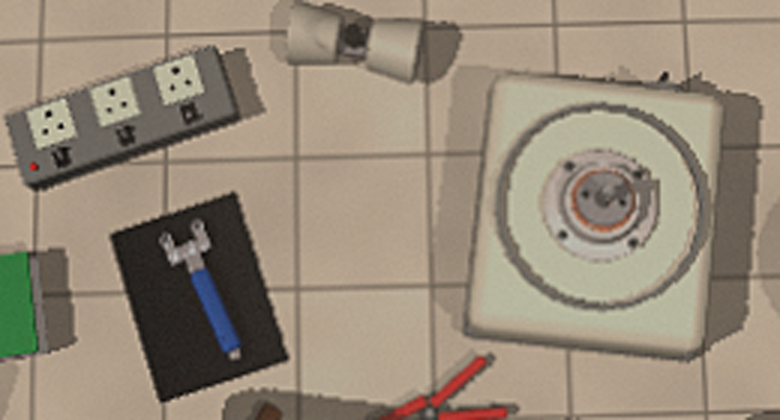

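Run:
```python
from h import *
yaw=-0.13; r=np.array([584,-139]); d=np.array([np.cos(yaw),np.sin(yaw)])
xy=r-45*d
env.reach([*xy,320],down(yaw))
st,im=snap('wrist','ring1',crop=(120,20,390,220),scale=2.9)
print(st['time_s'],st['tool_pos'],st['qpos'])
print(w2pix('wrist',[[584,-139,157.5]],st))
```

```text
2.975 [ 539.566 -132.493  319.964] [-0.262  0.301  1.77   0.     1.071  1.437]
[[253.874 150.607]]
```

View pics/ring1.png

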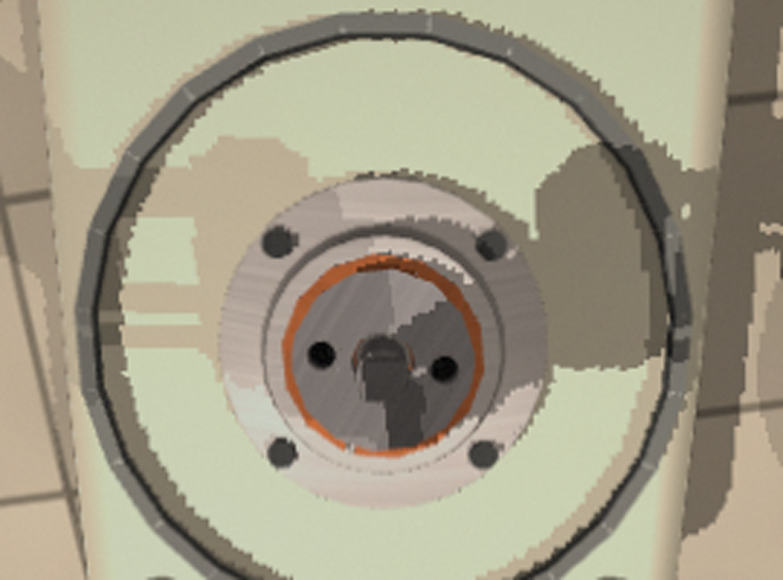

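The two dark holes are at crop (322,354) and (444,369), in the ring face at about (383,360). I'll refine them with blob centroids.

Run:
```python
from h import *
st=dict(np.load('pics/ring1.npz'))
im=cv2.imread('pics/ring1_raw.png'); g=cv2.cvtColor(im,cv2.COLOR_BGR2GRAY).astype(float)
hs=[]
for x,y in [(322,354),(444,369)]:
    cx,cy=120+(x+.5)/2.9-.5,20+(y+.5)/2.9-.5
    for _ in range(3):
        yy,xx=np.mgrid[int(cy)-7:int(cy)+8,int(cx)-7:int(cx)+8]
        m=(np.hypot(xx-cx,yy-cy)<6.5); w=np.clip(70-g[yy,xx],0,None)*m
        cx,cy=(w*xx).sum()/w.sum(),(w*yy).sum()/w.sum()
    hs.append((cx,cy)); print(cx,cy,g[int(cy),int(cx)-8:int(cx)+9])
P=pix2w('wrist',hs,157.5,st); print(P, np.linalg.norm(P[0]-P[1]),P.mean(0))
v=P[0]-P[1]; print('spanner yaw for holes',np.arctan2(v[1],v[0])-np.pi/2)
# orange washer ellipse at z~146-147.5, r 32.5
hsv=cv2.cvtColor(im,cv2.COLOR_BGR2HSV); m=((hsv[...,0]<14)&(hsv[...,1]>130)&(hsv[...,2]>60)).astype(np.uint8)
m[:100]=0;m[190:]=0
c=max(cv2.findContours(m,0,1)[0],key=len); e=cv2.fitEllipse(cv2.convexHull(c)); print(e,pix2w('wrist',[e[0]],147,st))
# housing holes (4) centre on housing foot... line directions
```

```text
230.43408360128618 141.8032738965215 [120. 112. 112. 109.  49.  12.  14.   6.  14.   6.   7.  22.  21.  64.
 112. 115. 116.]
272.6590218292346 146.8593534125449 [107. 108. 108.  82.  59.  15.  13.  15.  14.   9.   5.   9.  14.  28.
  81.  84.  83.]
[[ 594.428 -119.392  157.5  ]
 [ 585.169 -156.015  157.5  ]] 37.775223095676076 [ 589.799 -137.704  157.5  ]
spanner yaw for holes -0.24761587677579167
((251.5699005126953, 142.27882385253906), (69.0499496459961, 69.4740219116211), 131.4563751220703) [[ 590.564 -137.743  147.   ]]
```

Run:
```python
from h import *
c=np.array([589.8,-137.7])
for psi in [-0.25,-.8,-1.0,-1.05,-1.1,-1.15]:
    u=np.array([np.cos(psi),np.sin(psi)]); p=c-92*u
    q=env.ik([*p,232],down(psi)); q2=env.ik([*p,232],down(psi+np.pi)); print(psi,p,q,q2)
yaw=.365;u=np.array([np.cos(yaw),np.sin(yaw)])
xy=np.array([493,280])-20*u
env.reach([*xy,230],down(yaw))
st,im=snap('wrist','sp1',crop=(120,0,390,210),scale=2.9)
print(st['time_s'],st['tool_pos'],st['qpos'])
```

```text
-0.25 [ 500.66  -114.939] [-0.249  0.362  1.927 -0.     0.853  1.572] [-0.249  0.362  1.927 -0.     0.853 -1.57 ]
-0.8 [525.703 -71.703] [-0.158  0.384  1.891 -0.     0.867  2.213] [-0.158  0.384  1.891 -0.     0.867 -0.929]
-1.0 [540.092 -60.285] [-0.133  0.401  1.863 -0.     0.878  2.438] [-0.133  0.401  1.863 -0.     0.878 -0.704]
-1.05 [544.023 -57.897] [-0.128  0.405  1.855 -0.     0.881  2.493] [-0.128  0.405  1.855 -0.     0.881 -0.649]
-1.1 [548.069 -55.709] None [-0.123  0.41   1.846 -0.     0.885 -0.594]
-1.15 [552.219 -53.726] None [-0.118  0.415  1.838 -0.     0.888 -0.539]
4.575 [474.891 272.291 230.257] [ 0.499  0.408  1.855 -0.     0.877  1.706]
```

View pics/sp1_raw.png

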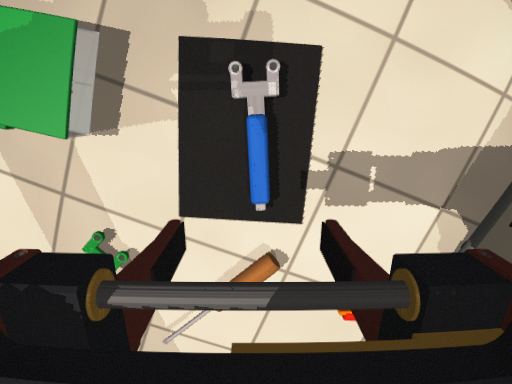

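The spanner lies on the mat, with its fork eyes at about (235,68) and (272,67) and the blue grip running from (257,115) to (260,205). Its head points to image-up.

Run:
```python
from h import *
st=dict(np.load('pics/sp1.npz'))
im=cv2.imread('pics/sp1_raw.png'); 
hsv=cv2.cvtColor(im,cv2.COLOR_BGR2HSV); m=((abs(hsv[...,0].astype(int)-112)<14)&(hsv[...,1]>110)&(hsv[...,2]>50)).astype(np.uint8)
m[220:]=0
n,l,s,c=cv2.connectedComponentsWithStats(m); i=1+s[1:,4].argmax(); print(s[i],c[i])
pts=np.argwhere(l==i)[:,::-1].astype(float)
for z in (13,18,23):
    P=pix2w('wrist',pts,z,st)[:,:2]; mu=P.mean(0); w,V=np.linalg.eigh(np.cov((P-mu).T)); v=V[:,1]*np.sign(V[0,1])
    a=(P-mu)@v; b=(P-mu)@[-v[1],v[0]]
    print(z,mu,'mid',mu+v*(a.max()+a.min())/2,'yaw',np.arctan2(v[1],v[0]),'L',np.ptp(a),'W',np.percentile(b,98)-np.percentile(b,2))
E2=pix2w('wrist',[[235,68],[272.5,66.5]],17,st); print(E2,np.linalg.norm(E2[0]-E2[1]),E2.mean(0)); d=E2[0]-E2[1]; print(np.arctan2(d[1],d[0])-np.pi/2)
M=pix2w('wrist',[[179,37],[322,46],[302,223],[179,215]],3,st); print('mat',M,M.mean(0))
cv2.imwrite('pics/sp1z.png',cv2.resize(im[50:215,210:300],None,fx=3.6,fy=3.6,interpolation=cv2.INTER_CUBIC))
```

```text
[ 246  114   24   90 1820] [257.993 158.226]
13 [504.214 276.807] mid [502.483 276.043] yaw 0.41560343250912835 L 99.54161818366535 W 21.73298233434718
18 [504.917 277.184] mid [503.215 276.433] yaw 0.4156034325091286 L 97.8820350829037 W 21.370644541679532
23 [505.619 277.561] mid [503.946 276.823] yaw 0.4156034325091287 L 96.22245198214219 W 21.008306749011936
[[582.679 332.032  17.   ]
 [597.447 297.269  17.   ]] 37.76963144092375 [590.063 314.65   17.   ]
0.40169931262343206
mat [[592.873 398.539   3.   ]
 [637.493 256.535   3.   ]
 [448.598 197.56    3.   ]
 [405.126 340.893   3.   ]] [521.022 298.382   3.   ]
```

View pics/sp1z.png

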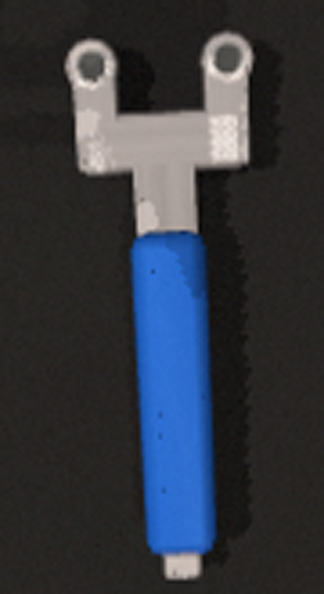

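Run:
```python
from h import *
yaw=.41;u=np.array([np.cos(yaw),np.sin(yaw)])
xy=np.array([590.5,315])-50*u
env.reach([*xy,179.5],down(yaw))
st,im=snap('wrist','sp2',crop=(180,80,330,230),scale=4)
print(st['time_s'],st['tool_pos'],st['qpos'])
```

```text
5.075 [545.046 294.061 178.639] [0.476 0.573 1.716 0.    0.855 1.638]
```

View pics/sp2.png

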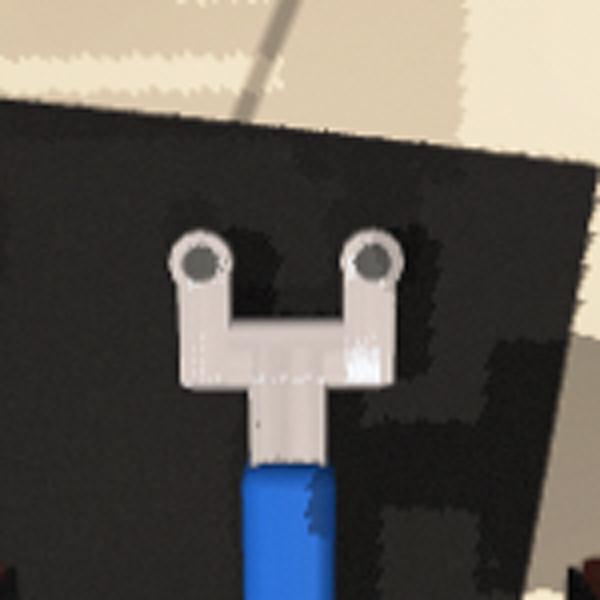

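Eyes are at crop (201,263) and (373,262), and the grip's front edge is at row 466.

Run:
```python
from h import *
st=dict(np.load('pics/sp2.npz'))
f=lambda x,y:(180+(x+.5)/4-.5,80+(y+.5)/4-.5)
E2=pix2w('wrist',[f(201,263),f(373,262)],17,st); d=E2[0]-E2[1]
y=np.arctan2(d[1],d[0])-np.pi/2; print(E2,np.linalg.norm(d),E2.mean(0),y)
u=np.array([np.cos(y),np.sin(y)]); print('grip',E2.mean(0)[:2]-92*u)
fe=pix2w('wrist',[f(288,466)],20,st)[0][:2]; print('front edge',fe, 'grip from it',fe-49*u,'edge-to-prong',(E2.mean(0)[:2]-fe)@u)
```

```text
[[582.565 331.927  17.   ]
 [597.869 297.042  17.   ]] 38.09429315090364 [590.217 314.485  17.   ] 0.41341532641860246
grip [505.968 277.525]
front edge [547.9   295.996] grip from it [503.029 276.311] edge-to-prong 46.179058068003734
```

Run:
```python
from h import *
y=0.414; u=np.array([np.cos(y),np.sin(y)]); p=np.array([590.2,314.5])-92*u
set_gripper(50)
env.reach([*p,170],down(y+np.pi))
print(env.move_l([*p,86],rate=80,f_stop=12))
s=env.read_state(); print(s['time_s'],s['tool_pos'],s['qpos'],s['force'])
set_gripper(10)
env.hold(.2); s=env.read_state(); print(s['time_s'],s['tool_pos'],s['width'],s['force'],s['wrist_torque'])
env.move_l([*p,116],rate=60); env.hold(.3)
s=env.read_state(); print(s['time_s'],s['tool_pos'],s['width'],s['force'],s['wrist_torque'])
snap('scene','lift',crop=(280,180,440,300),scale=4.5)
```

```text
False
9.725 [506.289 277.665  86.486] [ 0.481  0.674  1.832  0.     0.635 -1.504] [ 0.683 -0.366 -0.461]
10.475 [506.016 277.546  86.173] 21.600847439557324 [-1.393 -0.224  3.953] [0.008 0.15  0.047]
11.425 [505.811 277.418 115.68 ] 21.474755373510845 [-1.051 -0.347 -2.346] [-0.005  0.167  0.051]
```

View pics/lift.png

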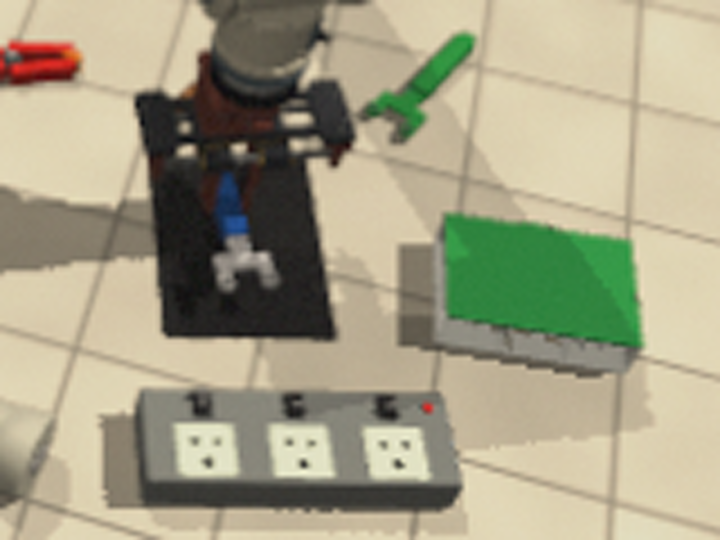

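```bash
cat >> h.py <<'E'
C=np.array([589.8,-137.7]); PSI=-0.248
def tp(psi,off=(0,0),L=92.,c=C):
    u=np.array([np.cos(psi),np.sin(psi)]); return np.asarray(c)+np.asarray(off)-L*u
def rep(t=''):
    s=env.read_state(); print(t,round(s['time_s'],2),s['tool_pos'],'F',s['force'],'T',s['wrist_torque']); return s
E
python3 - <<'E'
from h import *
s=env.read_state(); p=s['tool_pos']
env.move_l([p[0],p[1],320],rate=200)
q=down(PSI+np.pi); t=tp(PSI)
env.reach([*t,320],q); env.hold(.2)
rep('above')
print(env.move_l([*t,252],rate=80,f_stop=10)); env.hold(.3)
rep('low')
snap('scene','hov',crop=(160,150,310,270),scale=5)
snap('top','hovt',crop=(260,120,370,210),scale=6)
E
```

```text
above 14.3 [ 500.906 -114.271  319.974] F [-0.039  0.015 -2.971] T [-0.001  0.062 -0.013]
False
low 15.6 [ 500.758 -115.153  252.351] F [ 0.313 -0.363 -2.564] T [ 0.015  0.11  -0.013]
```

View pics/hov.png

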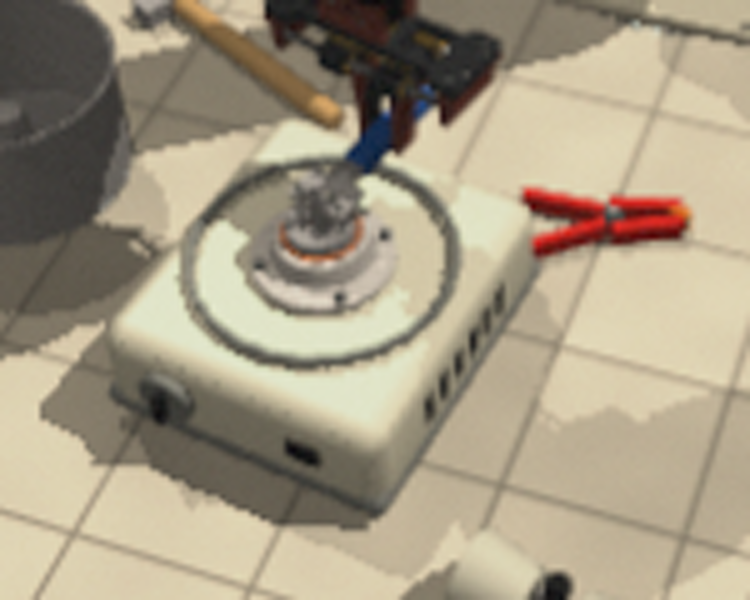

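View pics/hovt.png

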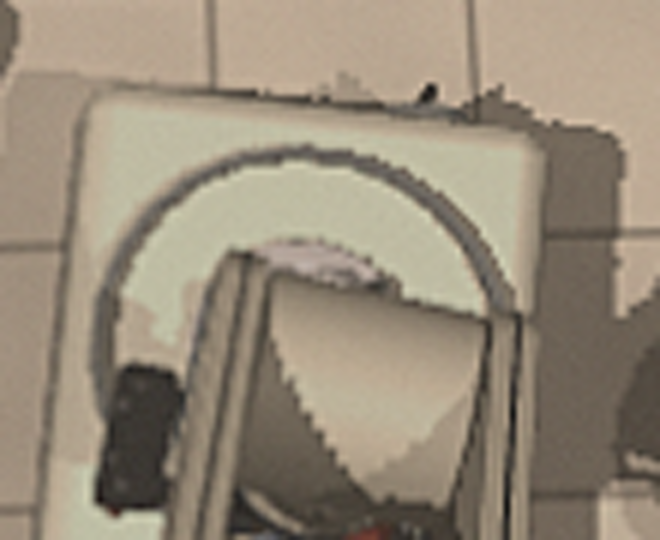

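The scene view shows the fork over the spindle, just above the ring. The top view is blocked by the arm. I'll descend by feel.

Run:
```python
from h import *
t=tp(PSI)
print(env.move_l([*t,232],rate=12,f_stop=5)); rep('c')
env.hold(.2); rep('c2')
```

```text
True
c 17.34 [ 500.498 -115.09   232.095] F [ 0.918 -0.517  2.374] T [-0.06  -0.315 -0.011]
c2 17.54 [ 500.467 -115.077  231.889] F [1.196 0.581 3.681] T [-0.126 -0.594 -0.02 ]
```

```bash
cat >> h.py <<'E'
Z=232.4
def mom(n=1):
    s=env.read_state(); r=s['tool_pos'][:2]-C; F=s['force']
    M=s['wrist_torque'][2]+(r[0]*F[1]-r[1]*F[0])/1000
    return M,s
def step(psi,rate=15,z=Z,settle=.0):
    env.move_l([*tp(psi),z],rot=down(psi+np.pi),rate=rate)
    if settle: env.hold(settle)
    M,s=mom(); ya=R.from_quat(s['orientation']).as_matrix()[:,0]; a=np.arctan2(-ya[1],-ya[0])
    print(f"{s['time_s']:.2f} cmd {psi:.3f} act {a:.3f} z {s['tool_pos'][2]:.1f} M {M:.3f} Tz {s['wrist_torque'][2]:.3f} F",s['force'],'err',s['tool_pos'][:2]-tp(a))
    return M
E
python3 - <<'E'
from h import *
step(PSI,settle=.2)
for k in range(1,6): step(PSI-.05*k)
E
```

```text
17.99 cmd -0.248 act -0.248 z 232.3 M 0.033 Tz 0.016 F [ 0.141 -0.224 -0.07 ] err [-0.09   0.032]
18.45 cmd -0.298 act -0.298 z 232.3 M 0.010 Tz -0.063 F [ 0.111 -0.865  0.074] err [-0.175  0.058]
18.91 cmd -0.348 act -0.348 z 232.3 M 0.045 Tz -0.101 F [-0.529 -1.499  0.197] err [-0.116  0.021]
19.37 cmd -0.398 act -0.398 z 232.3 M 0.028 Tz -0.130 F [-1.159 -1.379  0.487] err [-0.062  0.017]
19.82 cmd -0.448 act -0.448 z 232.4 M 0.142 Tz -0.137 F [-1.433 -2.667 -0.477] err [-0.06  0.02]
20.28 cmd -0.498 act -0.498 z 232.4 M 0.021 Tz -0.222 F [-1.057 -2.426  0.123] err [-0.001 -0.014]
```

```bash
cat >> h.py <<'E'
def avg(n=5):
    Ms=[];Fs=[];Ts=[]
    for _ in range(n):
        env.hold(.04); M,s=mom(); Ms.append(M);Fs.append(s['force']);Ts.append(s['wrist_torque'])
    print('   avg M %.3f sd %.3f'%(np.mean(Ms),np.std(Ms)),'F',np.mean(Fs,0),'T',np.mean(Ts,0)); return np.mean(Ms)
E
python3 - <<'E'
from h import *
avg()
for k in (6,7): step(PSI-.05*k); avg()
E
```

```text
avg M 0.032 sd 0.053 F [-0.751 -2.434 -0.522] T [-0.503  0.098 -0.198]
20.95 cmd -0.548 act -0.548 z 232.4 M -0.007 Tz -0.271 F [-0.659 -2.966 -0.604] err [0.048 0.017]
   avg M 0.073 sd 0.059 F [-0.961 -2.974 -0.161] T [-0.59   0.124 -0.206]
21.62 cmd -0.598 act -0.598 z 232.4 M 0.065 Tz -0.262 F [-0.089 -4.234 -1.26 ] err [0.049 0.022]
   avg M 0.082 sd 0.028 F [-1.015 -3.813 -0.605] T [-0.718  0.067 -0.26 ]
```

Run:
```python
from h import *
a=snap('scene','t1',crop=(190,160,290,240),scale=7.5)[1]
b=snap('wrist','t1w')[1]
# predict prong/grip location
u=np.array([np.cos(-.598),np.sin(-.598)])
print(w2pix('scene',[[*C,201.5],[*C,157.5],[*(C-92*u),170]]))
```

```text
[[222.765 185.915]
 [223.577 193.777]
 [242.991 181.299]]
```

View pics/t1.png

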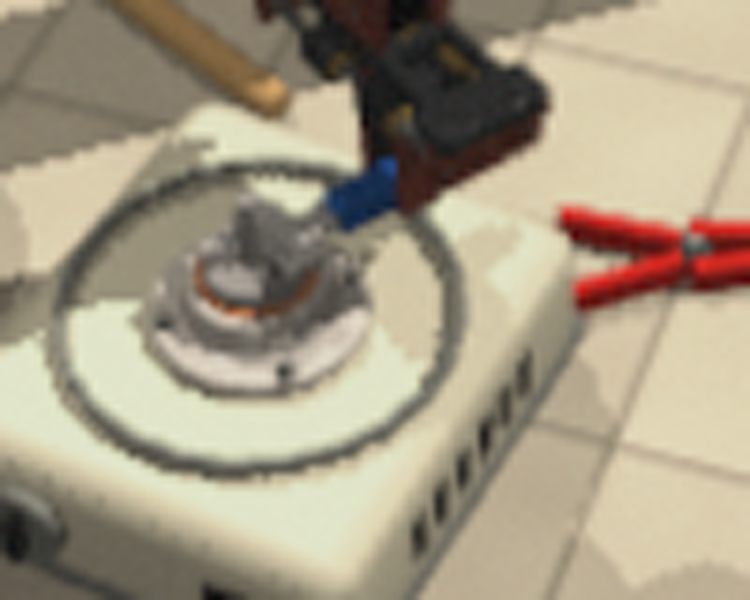

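View pics/t1w.png

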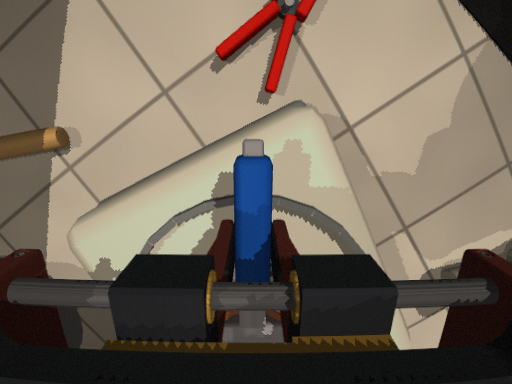

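The wrist view shows the grip at (253,210), still straight between the fingers, so it has not slipped in yaw and the ring is turning with it. I'll continue in small steps and watch the moment.

Run:
```python
from h import *
psi=-.598
while psi>-1.1:
    psi-=.025; step(psi,rate=12); M=avg(3)
    if M>.4: break
```

```text
22.27 cmd -0.623 act -0.623 z 232.4 M 0.093 Tz -0.273 F [-0.663 -4.433 -0.572] err [ 0.077 -0.003]
   avg M 0.070 sd 0.038 F [-0.543 -4.681 -0.926] T [-0.823  0.046 -0.308]
22.73 cmd -0.648 act -0.648 z 232.4 M 0.137 Tz -0.221 F [-0.257 -4.699  0.093] err [0.07  0.024]
   avg M 0.124 sd 0.080 F [-0.526 -4.911 -0.802] T [-0.908 -0.008 -0.265]
23.20 cmd -0.673 act -0.673 z 232.4 M 0.074 Tz -0.246 F [ 0.207 -4.608 -0.752] err [0.08  0.002]
   avg M 0.100 sd 0.061 F [-0.107 -5.53  -0.75 ] T [-0.904 -0.007 -0.304]
23.67 cmd -0.698 act -0.697 z 232.4 M 0.124 Tz -0.293 F [-0.445 -5.548 -0.988] err [ 0.044 -0.047]
   avg M 0.076 sd 0.027 F [ 0.02  -5.219 -1.101] T [-0.994 -0.011 -0.291]
24.13 cmd -0.723 act -0.722 z 232.4 M 0.033 Tz -0.326 F [-0.215 -5.009 -1.363] err [ 0.062 -0.069]
   avg M 0.071 sd 0.017 F [ 0.297 -5.655 -1.065] T [-1.043  0.03  -0.3  ]
24.60 cmd -0.748 act -0.747 z 232.4 M 0.109 Tz -0.261 F [ 0.075 -5.561 -0.671] err [ 0.064 -0.092]
   avg M 0.091 sd 0.049 F [-0.21  -5.81  -0.917] T [-1.072 -0.006 -0.314]
25.07 cmd -0.773 act -0.772 z 232.4 M 0.079 Tz -0.289 F [ 0.462 -6
[... 270 characters left out ...]
6 -0.257]
26.00 cmd -0.823 act -0.822 z 232.4 M 0.100 Tz -0.327 F [ 0.226 -7.075  0.025] err [ 0.077 -0.17 ]
   avg M 0.099 sd 0.013 F [ 0.365 -6.07  -1.237] T [-1.153 -0.004 -0.256]
26.47 cmd -0.848 act -0.847 z 232.4 M 0.087 Tz -0.311 F [ 0.333 -6.928 -0.792] err [ 0.041 -0.207]
   avg M 0.041 sd 0.015 F [ 0.379 -5.782 -0.567] T [-1.197  0.045 -0.285]
26.93 cmd -0.873 act -0.872 z 232.3 M 0.313 Tz -0.133 F [-0.601 -6.811 -1.358] err [-0.082 -0.332]
   avg M 0.373 sd 0.019 F [-1.008 -6.98  -0.776] T [-1.411  0.09  -0.111]
27.40 cmd -0.898 act -0.896 z 232.3 M 0.808 Tz 0.078 F [-2.228 -9.877 -0.116] err [-0.313 -0.579]
   avg M 0.720 sd 0.064 F [-1.862 -7.659  0.202] T [-1.697  0.288  0.145]
```

Resistance rises sharply from about ψ = -0.86. I'll go on in small steps to find the plateau.

Run:
```python
from h import *
psi=-.898
for k in range(3):
    psi-=.015; step(psi,rate=8); avg(3)
```

```text
27.85 cmd -0.913 act -0.911 z 232.3 M 0.767 Tz 0.152 F [-1.472 -8.961 -0.338] err [-0.374 -0.608]
   avg M 0.830 sd 0.043 F [-2.31  -8.922 -0.141] T [-1.759  0.322  0.157]
28.30 cmd -0.928 act -0.926 z 232.2 M 0.841 Tz 0.165 F [-2.335 -9.085 -0.775] err [-0.366 -0.596]
   avg M 0.814 sd 0.036 F [-1.858 -9.012 -0.231] T [-1.764  0.311  0.177]
28.75 cmd -0.943 act -0.941 z 232.2 M 0.836 Tz 0.200 F [-1.634 -9.451 -0.78 ] err [-0.375 -0.593]
   avg M 0.807 sd 0.046 F [-1.935 -9.023 -0.213] T [-1.731  0.312  0.172]
```

Run:
```python
from h import *
psi=-.943
for k in range(2):
    psi-=.0125; step(psi,rate=8); avg(3)
snap('wrist','t2w',crop=(200,120,310,290),scale=3.5)
a=cv2.imread('pics/t1w_raw.png')
for n in('t1w','t2w'):
    im=cv2.imread(f'pics/{n}_raw.png');hsv=cv2.cvtColor(im,cv2.COLOR_BGR2HSV); m=((abs(hsv[...,0].astype(int)-112)<14)&(hsv[...,1]>110)&(hsv[...,2]>40))
    m[:140]=0;m[280:]=0
    for y in (165,185,205,225,240):
        x=np.where(m[y])[0]; print(n,y,x.min(),x.max(),x.mean())
```

```text
29.17 cmd -0.955 act -0.953 z 232.2 M 0.795 Tz 0.166 F [-2.862 -7.754 -0.441] err [-0.387 -0.649]
   avg M 0.831 sd 0.038 F [-1.925 -9.327 -0.211] T [-1.764  0.349  0.188]
29.58 cmd -0.968 act -0.966 z 232.2 M 0.857 Tz 0.191 F [ -1.786 -10.084  -0.969] err [-0.426 -0.648]
   avg M 0.815 sd 0.032 F [-1.802 -9.482  0.042] T [-1.786  0.369  0.18 ]
t1w 165 234 272 253.0
t1w 185 234 271 252.5
t1w 205 234 271 252.5
t1w 225 235 271 253.0
t1w 240 235 270 252.5
t2w 165 233 271 252.0
t2w 185 234 271 252.5
t2w 205 234 271 252.5
t2w 225 234 270 252.0
t2w 240 235 270 252.5
```

View pics/t2w.png

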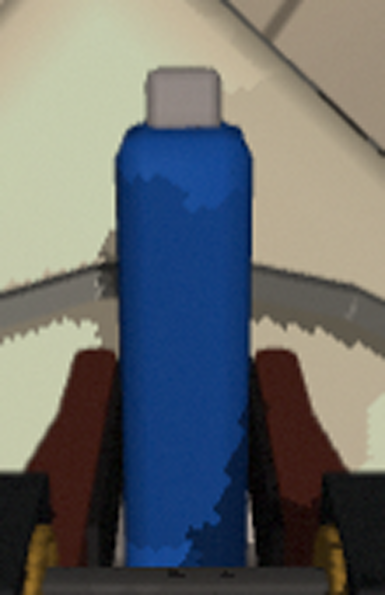

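The grip is still straight (columns 234–271, the same as before). The moment sat steady at 0.82 over about 0.065 rad, so the washer has been dragged about 2 mm. I'll stop here and ease off.

Run:
```python
from h import *
psi=-.968
for k in range(5):
    psi+=.012; step(psi,rate=8); M=avg(3)
    if M<.12: break
off=np.zeros(2)
for k in range(4):
    F=env.read_state()['force']
    off+=np.clip(F[:2]*.08,-.5,.5); env.move_l([*tp(psi,off),Z],rate=8); M=avg(3)
print(psi,off); np.savez('ease.npz',psi=psi,off=off)
```

```text
30.05 cmd -0.956 act -0.954 z 232.3 M 0.493 Tz -0.006 F [-0.89  -8.106 -0.911] err [-0.291 -0.578]
   avg M 0.570 sd 0.079 F [-1.115 -8.561 -0.798] T [-1.606  0.236  0.029]
30.47 cmd -0.944 act -0.943 z 232.3 M 0.306 Tz -0.113 F [-0.458 -7.105 -1.144] err [-0.151 -0.469]
   avg M 0.386 sd 0.034 F [-0.512 -7.553 -0.242] T [-1.508  0.118 -0.062]
30.88 cmd -0.932 act -0.931 z 232.4 M 0.117 Tz -0.257 F [ 0.143 -6.991 -1.152] err [-0.041 -0.356]
   avg M 0.182 sd 0.013 F [ 0.092 -6.959 -1.823] T [-1.33   0.08  -0.194]
31.30 cmd -0.920 act -0.919 z 232.4 M 0.150 Tz -0.252 F [-0.543 -6.492 -1.287] err [-0.071 -0.204]
   avg M 0.097 sd 0.035 F [-0.471 -6.046 -0.537] T [-1.15   0.035 -0.275]
   avg M 0.103 sd 0.072 F [-0.711 -3.796 -0.201] T [-0.793  0.121 -0.16 ]
   avg M 0.018 sd 0.016 F [-0.737 -0.807  0.046] T [-0.379  0.112 -0.08 ]
   avg M 0.020 sd 0.042 F [-1.087 -0.039 -0.481] T [-0.141  0.123 -0.061]
   avg M 0.034 sd 0.034 F [-1.069  0.498  0.304] T [-0.013  0.107 -0.016]
-0.9199999999999999 [-0.287 -0.809]
```

Run:
```python
from h import *
e=np.load('ease.npz'); t=tp(float(e['psi']),e['off'])
print(env.move_l([*t,246],rate=20,f_stop=12)); rep('out')
print(env.move_l([*t,320],rate=100,f_stop=12)); rep('up')
y=0.414; u=np.array([np.cos(y),np.sin(y)]); p=np.array([590.2,314.5])-92*u
env.reach([*p,320],down(y+np.pi))
env.move_l([*p,110],rate=120); env.hold(.2); rep('low')
print(env.move_l([*p,85.5],rate=15,f_stop=4)); rep('touch')
snap('scene','pl',crop=(280,180,440,300),scale=4.5)
```

```text
False
out 33.76 [533.747 -65.295 245.969] F [-0.672 -0.554 -3.554] T [ 0.035  0.105 -0.009]
False
up 34.65 [533.39  -65.238 319.433] F [-0.136  0.905 -3.129] T [0.044 0.078 0.021]
low 38.05 [506.134 277.589 110.415] F [ 0.696 -0.123 -3.103] T [ 0.035  0.092 -0.048]
True
touch 39.52 [505.937 277.48   86.171] F [-1.241  0.321  6.376] T [0.003 0.169 0.021]
```

View pics/pl.png

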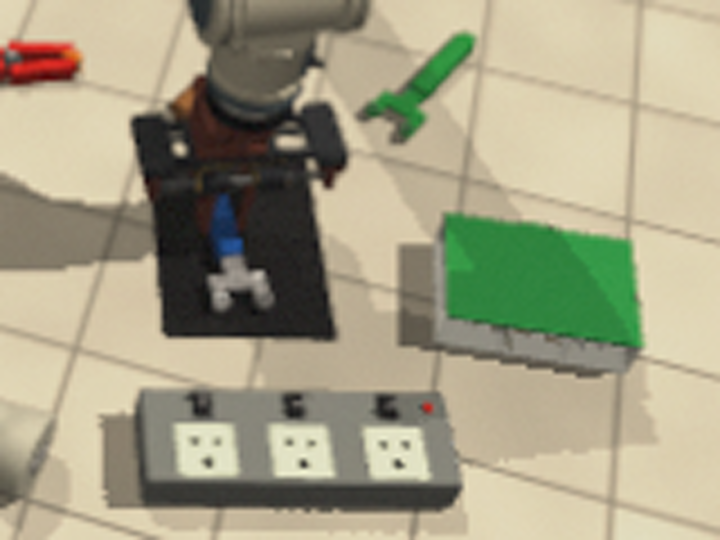

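The spanner is on the mat and the contact height matches the pick height (86.17 both times). I'll release it, retreat, and recheck the ring and spanner with the wrist camera.

Run:
```python
from h import *
set_gripper(50); env.hold(.2)
p=env.read_state()['tool_pos']
env.move_l([p[0],p[1],230],rate=150)
snap('scene','end_s')
yaw=-0.13; r=np.array([584,-139]); d=np.array([np.cos(yaw),np.sin(yaw)])
env.move_l([p[0],p[1],320],rate=200)
env.reach([*(r-45*d),320],down(yaw)); env.hold(.2)
st,im=snap('wrist','ring2',crop=(120,20,390,220),scale=2.9); rep('ring')
snap('top','end_t',crop=(60,100,260,250),scale=3.8)
```

```text
ring 44.91 [ 539.429 -132.986  320.013] F [-0.408 -0.681  0.113] T [-0.005  0.131 -0.057]
```

View pics/ring2.png

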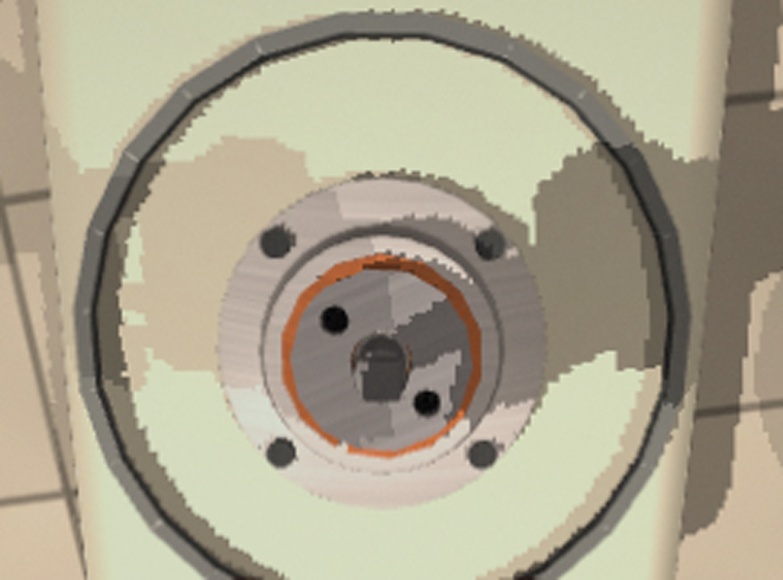

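View pics/end_t.png

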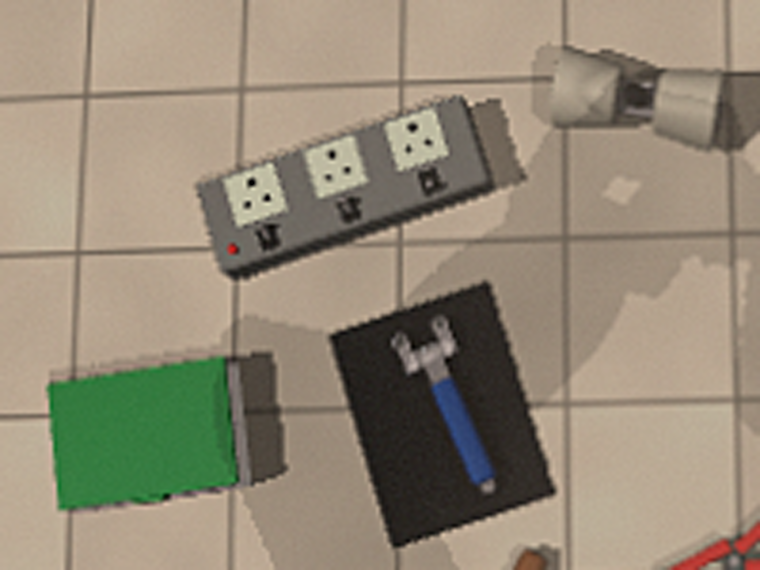

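View pics/end_s.png

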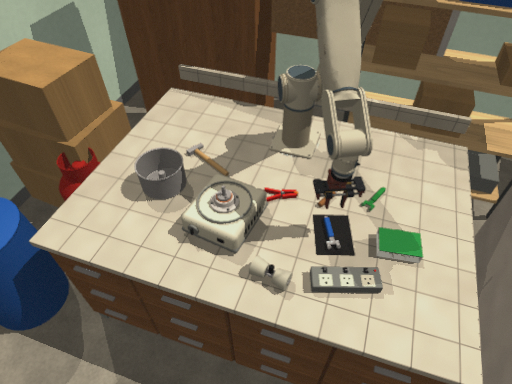

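Run:
```python
from h import *
def ang(n,seeds):
    st=dict(np.load(f'pics/{n}.npz')); g=cv2.cvtColor(cv2.imread(f'pics/{n}_raw.png'),cv2.COLOR_BGR2GRAY).astype(float); hs=[]
    for x,y in seeds:
        cx,cy=120+(x+.5)/2.9-.5,20+(y+.5)/2.9-.5
        for _ in range(3):
            yy,xx=np.mgrid[int(cy)-7:int(cy)+8,int(cx)-7:int(cx)+8]
            w=np.clip(70-g[yy,xx],0,None)*(np.hypot(xx-cx,yy-cy)<5.5); cx,cy=(w*xx).sum()/w.sum(),(w*yy).sum()/w.sum()
        hs.append((cx,cy))
    P=pix2w('wrist',hs,157.5,st);v=P[0]-P[1];print(P.mean(0),np.linalg.norm(v),np.arctan2(v[1],v[0])-np.pi/2)
ang('ring1',[(322,354),(444,369)]);ang('ring2',[(335,320),(427,403)])
a=[cv2.resize(cv2.imread(f'pics/{n}_raw.png')[155:182,215:290],None,fx=10,fy=10,interpolation=cv2.INTER_CUBIC) for n in('ring1','ring2')]
cv2.imwrite('pics/cmp.png',np.vstack(a))
```

```text
[ 589.798 -137.703  157.5  ] 37.77521761397598 -0.24761590320789262
[ 589.781 -137.732  157.5  ] 37.727455339290145 -0.8616024823787118
```

View pics/cmp.png

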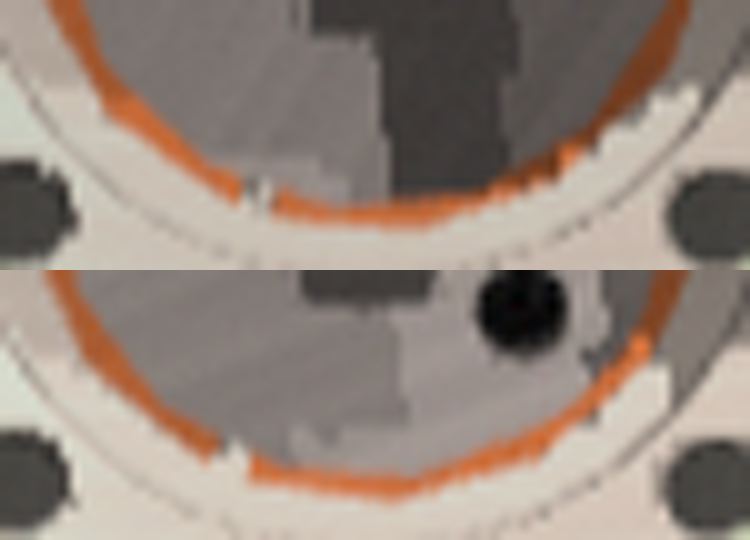

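The washer split has moved about 2 px clockwise, from comparison-crop x of 258 to 232 less about 6 of image shift. That is roughly 2 mm, inside 0.8–5 mm, and the spanner lies on the mat, so I'll hand in.

Run:
```python
from h import *
env.hold(.2); workorder.sign_off(); rep('end')
```

```text
the job is handed in; nothing more can be done
the job is handed in; nothing more can be done
```

The ring is tightened until it just drags the washer, the spanner is back on the mat, and the job is handed in. It reports no verdict, so what follows is my own measurements.

- **Finding the holes:** the prongs dropped fully home on the first descent, with about 6 N of contact. The fork stopped within 1 mm of the expected height.
- **Turning:** I turned clockwise until the moment about the ring jumped from about 0.08 to a steady 0.82 N m. I held that plateau for about 0.065 rad, then eased off and lifted straight out without snagging.
- **Last checks:** the holes ended 0.61 rad clockwise of where they started. The washer split moved about 2 mm in the wrist pictures, inside the 0.8–5 mm band. The spanner lies on the mat, prongs down, set down at the same height and place it was picked from. Nothing else visibly moved. I took the last pictures at about 45 s and handed in right after, inside the 72 s limit.
- **Disagreements:**
  - The measured moments read a little under the stated 0.15 and 0.9 N m.
  - The grip's front edge measured about 3 mm off the given spanner length.
  - A sideways force of about 6 N (about 10 N at firm) built up while turning. I relieved it before lifting out.

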